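Lay out the piled gearbox parts in their nest trays

ROBOT

A 6-joint arm with a two-finger parallel gripper is mounted at the origin on the work surface. World frame = base frame: x ahead of the robot, y to its left, z up, the work surface at z = 0. Lengths are in m, angles in rad, forces in N, time in s.
With the tool pointing down it reaches from about 0.35 to 0.775 m from the base axis. Payload 7.3 kg.
Tool frame: the origin (TCP) lies midway between the tips of the shut fingers; the grasp point (between the pads) lies ctrl.grip_depth behind it (ctrl.grip_depth is the distance from the TCP to the grasp point, in m); z points along the fingers, y is the direction in which the jaws open and shut (so a half turn about z gives the same grasp; the last joint's range is limited). The gripper opens to 92 mm and grips with 3 to 60 N. Pads are 19 mm wide; open, the fingers measure 130 mm over their backs; the gripper's body (75 mm by 190 mm) begins 47 mm behind the grasp point.
Start: joints at [0.981, 0.342, 1.524, -0, 1.275, -0.146], TCP at [0.225, 0.474, 0.2] pointing down, gripper open.
Joint ranges: [-2.53, 2.53], [-0.77, 2.02], [0.04, 2.7], [-1, 4.14], [0.28, 2.66], [-3.11, 3.11]. Speed limits (rad/s): [2.57, 2.57, 3.14, 3.14, 3.14, 3.14].

INTERFACE

Orientations are given as [roll, pitch, yaw] about the fixed x, y, z axes, in that order (R = Rz(yaw) Ry(pitch) Rx(roll)).
In Python, from workcell import ctrl gives the robot as it stands. The module is installed in compiled form; this text tells all that it offers.
- The arm moves only by the tool step_arm, never from a script. Its argument "series" is one flat list of numbers, 7 for each row, row after row: the shift along the tool's x, y, z scaled (see below), then the turn, a rotation vector about the tool's x, y, z scaled (see below), then the closure, from 0 (fully open) to 1 (shut). A call has 1 to 10 rows; each row is the pose to reach, as a shift and turn from the pose measured when the call began, along the tool's axes at that moment; what a row does not reach only later rows make up. The controller multiplies each number of a shift by 150 mm and each number of a turn by pi/2 rad. A row lasts 1/12 s, in which the tool goes at most 41.7 mm and 7.16 degrees, less where a joint would pass 70% of its speed; a pose out of reach is approached as far as the arm can. A call with a number of a shift or a turn outside -1 to 1 is refused whole. A call with a gripper value outside its range is refused whole. The fingers move at their own pace and stop on an object; "grip_force" is the grip in N (left out, the last holds). Time passes only in rows, so rows that repeat a pose let the fingers close. It gives the time, the measured TCP pose, the force and the opening at its end, in the units of the state.
- ctrl.sense(): the state, without advancing time (a new reading comes with each control period).
- ctrl.snapshot(name): name is "side" or "top"; returns (picture, depth): 480x640x3 uint8, blue, green, red; 480x640 float32, m along the optical axis (not along the pixel's ray), 0 where there is no reading.
- ctrl.camera_info(name): a dict with "fx", "fy", "cx", "cy" (pixels), "R" (3x3) and "t" (3): a world point X has camera coordinates R X + t. Camera axes: x right, y down, z forward; pixel columns grow to the right and rows downward; lengths in m; the calibration is good to about 2 mm. A picture is of the moment at which its call begins. camera_info takes no time and is no camera call.
- ctrl.hand_in(): hands the job in, once; it reports no verdict.
Trained networks look in the newest picture that a camera, given by its name, has taken for a name from the list of things; names that differ only in an ending like _2 or _b are one class to them, and where a whole thing is asked for, a point or a joint stands for the part that bears it (a point fixed in the world has none). Each returns a list of dicts, best first, with "score" (0 to 1); they miss things now and then, are a little off and sometimes report something else, mostly with a low value. They report only what shows in the picture. A call takes as long as a camera call. They do not tell look-alikes from the thing itself.
- ctrl.outline_of(camera, target): "mask" (480x640 bool, what is visible of it) and "position" ([column, row] in pixels, amid what is visible of it).
The state is a dict: "clock": time; "joint_pos": joint angles; "joint_velocities": joint speeds; "effort": joint torques, N m; "eef_pos": TCP position; "tcp_rot": TCP orientation; "force": force on the tool from outside, world axes, zero at the start; "wrist_torque": the same for the moment, N m; "opening": finger opening in m.
Only numpy, scipy, OpenCV 4.12 (cv2) and the standard library are available. Lean on these libraries where they do the work, as an engineer would, in place of code of your own. Each camera call takes 0.05 s, during which the arm holds its last target. There are 200 camera calls.

TASK

Take the pile of gearbox parts apart from the top down and lay each part flat inside the tray of its own shape: hexagonal hub in the hexagonal tray, gear in the round one, bearing block in the square one, and last the housing in the long one. Set the parts down gently, do not drop them, and do not shift the small bottle or the jar standing among the trays.

Things in the scene. Friction and masses are not known exactly. Their poses are not given: they have to be found in the camera images.
- housing_center (a point): Gearbox housing, the bottom of the pile: plain aluminium bar-shaped block 170 x 60 mm, 30 mm high, lying flat, about 0.45 kg. Point at its centre, half-way up. x axis along its 170 mm length, y along its 60 mm width, z up. The gear and the bearing block stand on it near its two ends, about 50 mm either side of the centre, which is at which end varies.
- gear_center (a point): Spur gear of bright steel, a disc 57 mm in diameter over the fine teeth (54 mm where it is gripped) and 26 mm high, lying flat on one end of the housing, about 0.25 kg. Point at its centre, half-way up; z up.
- block_center (a point): Bearing block of dark steel, square 50 x 50 mm, 26 mm high, with a bright round bearing in its top, flat on the other end of the housing, about 0.25 kg. Point at its centre, half-way up; x and y square to its sides, z up.
- hub_center (a point): Hexagonal hub of brass, 34 mm across flats (39 mm over corners), 26 mm high, about 0.13 kg; it stands on top of either the gear or the bearing block. Point at its centre, half-way up; its y axis is square to one pair of flats, x passes through two corners, z up.
- tray_long: Long fixed shallow nest tray of grey plastic, inside 190 x 80 mm; floor 3 mm thick, so the part rests 3 mm above the bench; lip 4 mm thick, its top 8 mm above the bench. Origin: centre of its underside, on the bench; x axis along its 190 mm length, z up. For the housing.
- tray_round: Round fixed shallow nest tray of grey plastic, inside diameter 76 mm; floor 3 mm thick, so the part rests 3 mm above the bench; lip 4 mm thick, its top 8 mm above the bench. Origin: centre of its underside, on the bench; z up. For the gear.
- tray_square: Square fixed shallow nest tray of grey plastic, inside 70 x 70 mm; floor 3 mm thick, so the part rests 3 mm above the bench; lip 4 mm thick, its top 8 mm above the bench. Origin: centre of its underside, on the bench; x and y square to its sides, z up. For the bearing block.
- tray_hex: Hexagonal fixed shallow nest tray of grey plastic, inside 54 mm across flats; floor 3 mm thick, so the part rests 3 mm above the bench; lip 4 mm thick, its top 8 mm above the bench. Origin: centre of its underside, on the bench; y axis square to one pair of flats, x through two corners, z up. For the hub.
- bottle_center (a point): Bystander: small white plastic bottle, 30 mm in diameter, 58 mm high, standing among the trays. Point half-way up on its axis.
- jar_center (a point): Bystander: small amber glass jar with white cap, 44 mm in diameter, 42 mm high, standing among the trays. Point half-way up on its axis.
Not all that is in view belongs to the job. What is shaped like the part that bears gear_center but blue, turquoise or yellow is not meant.

How it is judged:
By the outcome, as a careful person would: the job done as asked, in the order asked, and still so for the second after the job is handed in, with the robot touching nothing.
It also fails if it takes over 120 s, if anything falls off the work surface, if the arm or the gripper's body presses on something with over 40 N, if the wrist force passes 120 N, or if a joint passes its speed limit or range.

## Working session

There is one attempt and no reset: what is moved stays moved. The work goes in short steps, Python scripts to look and compute and a tool call to move; the robot and the scene stay as the last step left them, time stands still between calls to the robot, and variables do not carry over. Pictures are saved under pics/ and viewed, about 12 in all and at most 16, crops included, and the job is handed in when it is done.

Besides the shell and the picture viewer there is one more tool, called after ">>>" as a command line: name --argument value ..., lists and objects as JSON in quotes. step_arm: Moves the arm, as the interface text tells. Its arguments: {"type":"object","properties":{"series":{"type":"array","items":{"type":"number","minimum":-1,"maximum":1}},"grip_force":{"type":"number"}},"required":["series"]}

```bash
mkdir -p pics
python3 - <<'E'
from workcell import ctrl
import cv2,numpy as np
print(ctrl.grip_depth); print(ctrl.sense())
for n in("top","side"):
    p,d=ctrl.snapshot(n); cv2.imwrite(f"pics/{n}0.png",p); np.savez(f"{n}0.npz",p=p,d=d)
    c=ctrl.camera_info(n); print(n,c)
E
```

```text
0.0188
{'clock': 0.0, 'joint_pos': array([ 9.80992640e-01,  3.42695703e-01,  1.52501892e+00,  4.14231590e-06,
        1.27538682e+00, -1.46007235e-01]), 'joint_velocities': array([ 0.00127048, -0.00120353, -0.00027633, -0.00107982,  0.00135795,
       -0.0008034 ]), 'effort': array([-4.01893567e-04, -4.31257474e+01, -2.44214487e+01,  7.16383453e-02,
        5.61140198e-02, -9.95096025e-05]), 'eef_pos': array([0.22515244, 0.47377791, 0.19975835]), 'tcp_rot': array([-3.14010049e+00, -2.23431243e-04,  2.69779483e+00]), 'force': array([ 0.99029859,  0.31672302, -0.24995776]), 'wrist_torque': array([ 0.00201423,  0.02293253, -0.04220156]), 'opening': 0.09213820674824308}
top {'fx': 435.0907666901212, 'fy': 435.0907666901212, 'cx': 314.8290803634859, 'cy': 237.9173355897231, 'R': array([[-0.01127516, -0.99990847,  0.00747769],
       [-0.98714966,  0.00993857, -0.15948913],
       [ 0.15940021, -0.00917987, -0.98717136]]), 't': array([-0.0052202 ,  0.52499221,  0.7814647 ])}
side {'fx': 611.912045954346, 'fy': 611.912045954346, 'cx': 324.6246034383171, 'cy': 244.81493212046547, 'R': array([[ 0.81822029, -0.57469065, -0.01569151],
       [-0.3763578 , -0.51481052, -0.77027588],
       [ 0.43459219,  0.63616097, -0.63751772]]), 't': array([-0.43040392,  0.24195494,  1.0864254 ])}
```

View pics/top0.png

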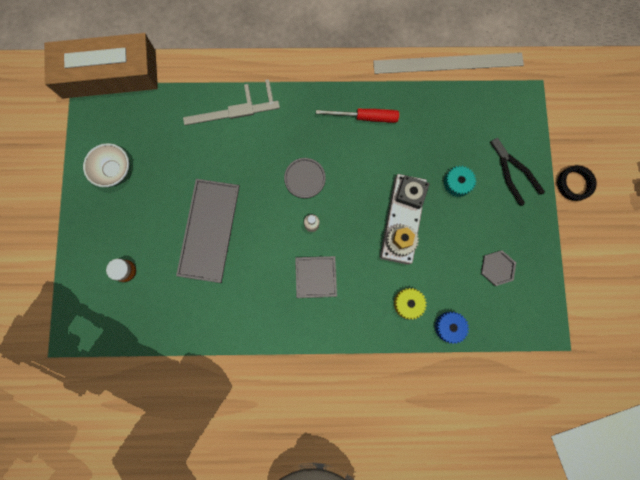

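View pics/side0.png

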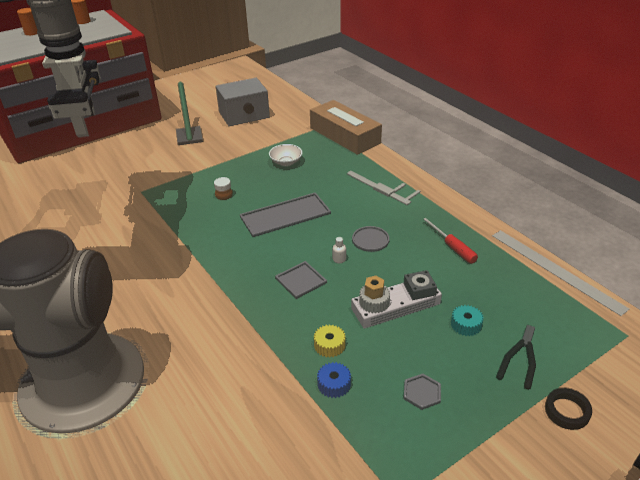

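The hub (404,238) stands on the steel gear (401,239), and the block is at (412,191), on the housing (404,218). The gear look-alikes are turquoise (461,180), yellow (411,303) and blue (453,328). The trays are hex (498,268), round (305,178), square (316,277) and long (208,231). The bottle is at (312,223) and the jar at (121,270).

```bash
cat > h.py <<'E'
from workcell import ctrl
import cv2,numpy as np
from scipy.spatial.transform import Rotation as Ro
def back(c,uv,z):
    "world points at height z for pixels uv (N,2)"
    uv=np.atleast_2d(uv).astype(float)
    d=np.c_[(uv[:,0]-c['cx'])/c['fx'],(uv[:,1]-c['cy'])/c['fy'],np.ones(len(uv))]@c['R']
    o=-c['R'].T@c['t']; return o+d*((z-o[2])/d[:,2])[:,None]
def look(cam,name,z,d=None):
    "mask of best find -> centroid, min-area rect in plane z"
    c=ctrl.camera_info(cam); r=ctrl.outline_of(cam,name)
    out=[]
    for q in r[:4]:
        m=q['mask'].astype(np.uint8); cs=cv2.findContours(m,cv2.RETR_EXTERNAL,cv2.CHAIN_APPROX_NONE)[0]
        if not cs: continue
        k=max(cs,key=cv2.contourArea)[:,0,:]; P=back(c,k,z)[:,:2]*1000
        (x,y),(w,h),a=cv2.minAreaRect(P.astype(np.float32))
        cc=cv2.minEnclosingCircle(P.astype(np.float32))
        zz=None
        if d is not None:
            v,u=np.nonzero(m); t=d[v,u]; ok=t>0
            X=(np.c_[(u-c['cx'])/c['fx'],(v-c['cy'])/c['fy'],np.ones(len(u))]*t[:,None]-c['t'])@c['R']
            zz=np.percentile(X[ok,2]*1000,[5,50,95]).round(1)
        print(cam,name,round(q['score'],2),np.round(q['position']),'rect',np.round([x,y,w,h,a],1),'circ',np.round(cc[0],1),round(cc[1],1),'z',zz)
        out.append((q,P))
    return out
def snap(n,f=None,crop=None,s=1):
    p,d=ctrl.snapshot(n)
    if f:
        q=p if crop is None else p[crop[1]:crop[3],crop[0]:crop[2]]
        cv2.imwrite(f'pics/{f}.png',cv2.resize(q,None,fx=s,fy=s,interpolation=cv2.INTER_CUBIC))
    return p,d
def go(x,y,z,yaw):
    "TCP target mm, yaw deg -> row numbers in tool axes"
    s=ctrl.sense(); R0=Ro.from_euler('xyz',s['tcp_rot'])
    e=[((yaw-np.degrees(s['tcp_rot'][2])+90)%180)-90]
    R1=Ro.from_euler('xyz',[np.pi,0,np.radians(yaw)])
    if abs(((yaw-np.degrees(s['tcp_rot'][2])+180)%360)-180)>90: R1=Ro.from_euler('xyz',[np.pi,0,np.radians(yaw)+np.pi])
    sh=R0.inv().apply(np.array([x,y,z])/1000-s['eef_pos'])/.15
    tu=(R0.inv()*R1).as_rotvec()/(np.pi/2)
    print('shift',sh.round(3),'turn',tu.round(3),'j6',s['joint_pos'][5].round(2),'rows',np.ceil(max(np.linalg.norm(sh)*150/41.7,np.linalg.norm(tu)*90/7.16)))
E
python3 - <<'E'
from h import *
for n in("top","side"):
    p,d=snap(n,'crop_'+n,(370,150,530,310) if n=='top' else (330,240,480,360),4)
    for t,z in(("housing_center",.03),("gear_center",.056),("block_center",.056),("hub_center",.082),("tray_long",.008),("tray_round",.008),("tray_square",.008),("tray_hex",.008),("bottle_center",.0),("jar_center",.0)):
        look(n,t,z,d)
E
```

```text
top housing_center 0.91 [397. 219.] rect [ 564.8 -182.2   64.2  173.1   78.3] circ [ 564.7 -182.1] 88.5 z [10.6 29.3 32. ]
top housing_center 0.69 [122. 267.] rect [470.1 357.4  55.6  39.8  89.4] circ [470.5 356.9] 28.7 z [ 9.7 40.5 43.5]
top gear_center 0.95 [408. 300.] rect [ 402.  -180.8   54.8   52.5   87.7] circ [ 403.  -181.2] 28.5 z [17.1 25.6 28.1]
top gear_center 0.89 [451. 325.] rect [ 357.5 -253.8   60.2   53.1   89.3] circ [ 357.5 -253.8] 30.6 z [ 4.7 25.3 28. ]
top gear_center 0.7 [397. 246.] rect [ 518.  -171.3   57.5   60.2   32.6] circ [ 517.5 -171.5] 30.6 z [32.5 55.1 58.1]
top gear_center 0.7 [460. 183.] rect [ 631.3 -286.5   54.4   62.3   33.2] circ [ 630.1 -286.9] 31.6 z [ 7.5 25.3 28. ]
top block_center 0.8 [414. 193.] rect [ 610.4 -195.4   53.2   58.7   69.3] circ [ 610.6 -194.2] 35.4 z [34.2 55.3 57.8]
top block_center 0.47 [496. 267.] rect [ 465.4 -348.6   57.9   66.1   17.3] circ [ 465.4 -348.5] 33.2 z [0.2 3.4 8.8]
top hub_center 0.39 [309. 180.] rect [631.6   9.1  72.   74.4  89.5] circ [631.8   8.3] 38.7 z [0.2 3.  8.1]
top tray_long 0.98 [210. 229.] rect 
[... 2480 characters left out ...]
2.2  5.7 10.9]
side tray_hex 0.84 [420. 391.] rect [ 470.  -371.2   72.3   62.    49.2] circ [ 469.7 -370.9] 36.6 z [ 2.2  5.6 10.9]
side tray_hex 0.63 [222. 191.] rect [483.1 383.5 101.7  41.9  66.8] circ [481.3 384.3] 51.0 z [ 6.7 32.9 46.3]
side bottle_center 0.7 [341. 251.] rect [581.7  25.9  86.1  28.8  53.4] circ [582.7  25.3] 43.2 z [ 9.4 35.2 59.5]
side bottle_center 0.34 [220. 191.] rect [487.9 397.   97.3  39.2  68. ] circ [487.1 397.3] 48.6 z [11.5 35.8 46.3]
side jar_center 0.58 [224. 189.] rect [488.7 396.   98.3  38.5  66.7] circ [489.1 395.8] 49.3 z [ 9.9 34.  46.3]
side jar_center 0.34 [369. 239.] rect [662.2  15.   89.8  86.4  53.8] circ [663.4  16.2] 47.5 z [ 2.1  5.8 10.9]
```

View pics/crop_top.png

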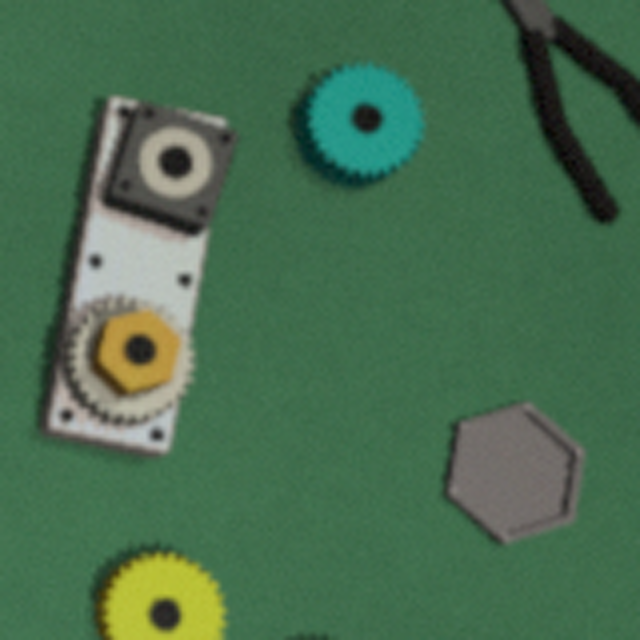

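The crop confirms that the silver gear is the one under the brass hub, with three coloured decoys apart. Next I refine the top faces by depth and colour.

```bash
cat >> h.py <<'E'
def face(cam,p,d,xy,r,z,col=None,tol=.006,show=True):
    "top face near xy (mm) at height z(mm): pixels by depth band and optional HSV test"
    c=ctrl.camera_info(cam); v,u=np.mgrid[0:480,0:640]; u=u.ravel();v=v.ravel(); t=d.ravel()
    X=((np.c_[(u-c['cx'])/c['fx'],(v-c['cy'])/c['fy'],np.ones(u.size)]*t[:,None])-c['t'])@c['R']*1000
    ok=(t>0)&(abs(X[:,2]-z)<tol*1000)&(np.hypot(X[:,0]-xy[0],X[:,1]-xy[1])<r)
    if col is not None:
        h=cv2.cvtColor(p,cv2.COLOR_BGR2HSV).reshape(-1,3); ok&=col(h)
    m=ok.reshape(480,640).astype(np.uint8)
    cs=cv2.findContours(m,cv2.RETR_EXTERNAL,cv2.CHAIN_APPROX_NONE)[0]
    k=max(cs,key=cv2.contourArea); f=np.zeros_like(m); cv2.drawContours(f,[k],-1,1,-1)
    V,U=np.nonzero(f); P=back(c,np.c_[U,V],z/1000)[:,:2]*1000
    rc=cv2.minAreaRect(P.astype(np.float32)); K=back(c,k[:,0,:],z/1000)[:,:2]*1000
    print(cam,'n',len(P),'mean',P.mean(0).round(1),'rect',np.round([*rc[0],*rc[1],rc[2]],1),'zmed',np.median(X[ok,2]).round(1))
    return P,K
def hexang(P):
    "direction (deg mod 60) of the flat normals: min support width"
    Q=P-P.mean(0); a=np.arange(0,60,1.)
    w=[sum(np.ptp(Q@[np.cos(np.radians(b+k)),np.sin(np.radians(b+k))]) for k in(0,60,120)) for b in a]
    w=np.array(w)/3; w=np.convolve(np.r_[w[-4:],w,w[:4]],np.ones(9)/9,'valid')
    print('flat normal at',a[w.argmin()],'width',w.min().round(1),'corner',w.max().round(1))
E
python3 - <<'E'
from h import *
brass=lambda h:(h[:,0]>10)&(h[:,0]<30)&(h[:,1]>110)
for n in("top","side"):
    p,d=snap(n)
    P,K=face(n,p,d,(517,-178),35,82,brass); hexang(P)
    face(n,p,d,(517,-172),38,56,lambda h:~brass(h))
    face(n,p,d,(610,-197),42,56)
    face(n,p,d,(565,-182),100,30)
c=ctrl.camera_info('top'); print('hub bore',back(c,(404.6,236.9),.082)*1000,'block bore',back(c,(413.6,190.1),.056)*1000)
E
```

```text
top n 311 mean [ 518.4 -171.2] rect [ 518.2 -171.7   36.7   34.    43.2] zmed 81.7
flat normal at 13.0 width 34.4 corner 37.1
top n 724 mean [ 518.8 -173.1] rect [ 519.2 -173.1   56.    56.8   87.8] zmed 55.6
top n 684 mean [ 612.4 -197.3] rect [ 612.3 -197.2   50.4   50.6   70.2] zmed 55.7
top n 1157 mean [ 558.4 -177. ] rect [ 565.6 -183.6   60.4  169.6   77.5] zmed 29.6
side n 242 mean [ 519.2 -173.6] rect [ 518.5 -174.2   44.2   33.7   50.7] zmed 83.3
flat normal at 14.0 width 38.4 corner 40.7
side n 320 mean [ 514.4 -182.7] rect [ 516.3 -178.3   55.4   56.9   50. ] zmed 57.0
side n 535 mean [ 612.9 -200.1] rect [ 612.7 -200.4   58.    53.    70. ] zmed 57.9
side n 1036 mean [ 552.5 -192.9] rect [ 565.5 -187.2   67.2  173.3   77.5] zmed 31.4
hub bore [[ 518.70124511 -172.3925115    82.        ]] block bore [[ 612.69816171 -199.16640584   56.        ]]
```

Run:
```python
from h import *
go(518.5,-172,160,163)
```

```text
shift [-3.614 -3.051  0.269] turn [ 0.    -0.    -0.094] j6 -0.15 rows 18.0
```

>>> step_arm --series '[-0.9,-0.76,0,0,0,0,0,-0.9,-0.76,0,0,0,0,0,-0.9,-0.76,0,0,0,0,0,-0.9,-0.76,0,0,0,0,0,-0.9,-0.76,0,0,0,0,0,-0.9,-0.76,0,0,0,0,0,-0.9,-0.76,0,0,0,0,0]'

```text
clock: 1.88
eef_pos: [0.2987, 0.3134, 0.2007]
tcp_rot: [3.14, -0.0, 2.696]
force: [-0.5, 0.7, -0.3]
opening: 0.0916
```

>>> step_arm --series '[-0.9,-0.76,0,0,0,0,0,-0.9,-0.76,0,0,0,0,0,-0.9,-0.76,0,0,0,0,0,-0.9,-0.76,0,0,0,0,0,-0.9,-0.76,0,0,0,0,0,-0.9,-0.76,0,0,0,0,0,-0.9,-0.76,0,0,0,0,0]'

```text
clock: 2.47
eef_pos: [0.3714, 0.1534, 0.2005]
tcp_rot: [3.14, -0.001, 2.695]
force: [0.6, -0.3, 0.3]
opening: 0.0919
```

>>> step_arm --series '[-0.9,-0.76,0,0,0,0,0,-0.9,-0.76,0,0,0,0,0,-0.9,-0.76,0,0,0,0,0,-0.9,-0.76,0,0,0,0,0,-0.9,-0.76,0,0,0,0,0,-0.9,-0.76,0,0,0,0,0,-0.9,-0.76,0,0,0,0,0]'

```text
clock: 3.05
eef_pos: [0.4437, -0.0058, 0.1999]
tcp_rot: [3.139, -0.002, 2.696]
force: [-0.1, 0.7, 0.2]
opening: 0.0916
```

Run:
```python
from h import *
go(518.5,-172,120,163)
```

```text
shift [-0.929 -0.786  0.529] turn [ 0.002 -0.001 -0.095] j6 -1.31 rows 5.0
```

>>> step_arm --series '[-0.93,-0.786,0.53,0,0,-0.095,0.3,-0.93,-0.786,0.53,0,0,-0.095,0.3,-0.93,-0.786,0.53,0,0,-0.095,0.3,-0.93,-0.786,0.53,0,0,-0.095,0.3,-0.93,-0.786,0.53,0,0,-0.095,0.3,-0.93,-0.786,0.53,0,0,-0.095,0.3,-0.93,-0.786,0.53,0,0,-0.095,0.3,-0.93,-0.786,0.53,0,0,-0.095,0.3,-0.93,-0.786,0.53,0,0,-0.095,0.3]' --grip_force 15

```text
clock: 3.8
eef_pos: [0.5188, -0.1696, 0.1206]
tcp_rot: [3.139, -0.001, 2.848]
force: [-0.8, -0.3, 0.2]
opening: 0.0641
```

Run:
```python
from h import *
print(ctrl.sense()['eef_pos'],ctrl.sense()['opening']);go(518.5,-172,65,163)
snap('side','pre_hub',(300,180,500,340),4)
```

```text
[ 0.51879821 -0.16964594  0.12063563] 0.06406554344787373
shift [-0.003 -0.017  0.371] turn [ 0.002 -0.001  0.002] j6 -1.74 rows 2.0
```

View pics/pre_hub.png

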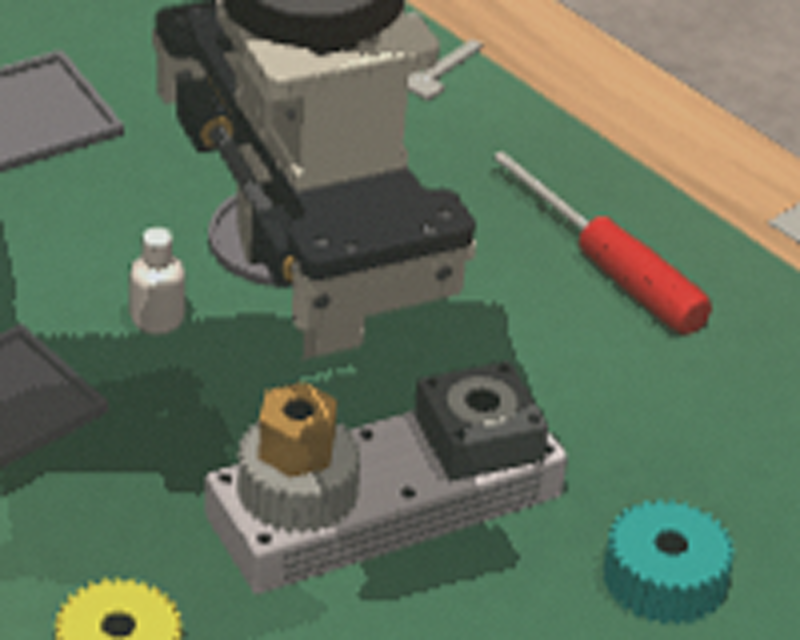

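The open fingers hang above the hub (crop 300,430) and the way down is free, so I descend and grip.

>>> step_arm --series '[0,-0.017,0.2,0,0,0,0.3,0,-0.017,0.3,0,0,0,0.3,0,-0.017,0.371,0,0,0,0.3,0,-0.017,0.371,0,0,0,0.3,0,-0.017,0.371,0,0,0,0.3]'

```text
clock: 4.27
eef_pos: [0.5183, -0.1717, 0.0656]
tcp_rot: [3.139, -0.001, 2.849]
force: [0.2, 0.2, -0.1]
opening: 0.0644
```

>>> step_arm --series '[0,0,0,0,0,0,0.5,0,0,0,0,0,0,0.6,0,0,0,0,0,0,0.7,0,0,0,0,0,0,0.8,0,0,0,0,0,0,1,0,0,0,0,0,0,1,0,0,0,0,0,0,1,0,0,0,0,0,0,1]'

```text
clock: 4.93
eef_pos: [0.5182, -0.1717, 0.0656]
tcp_rot: [3.139, -0.001, 2.849]
force: [0.4, 0.5, 1.0]
opening: 0.0156
```

Run:
```python
from h import *
p,d=snap('side','grip_hub',(300,180,500,340),4);print(ctrl.sense()['opening'],ctrl.sense()['force'])
brass=lambda h:(h[:,0]>10)&(h[:,0]<30)&(h[:,1]>110)
p,d=snap('top')
cv2.imwrite('pics/grip_top.png',cv2.resize(p[150:310,330:490],None,fx=3,fy=3))
```

```text
0.011314524128686103 [-0.22578926 -0.98162332 -0.02049625]
```

View pics/grip_hub.png

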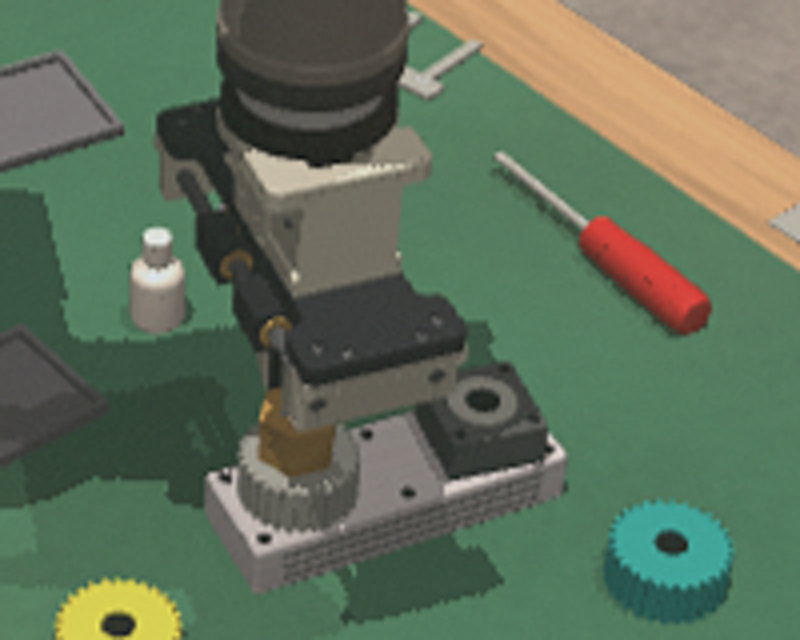

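View pics/grip_top.png

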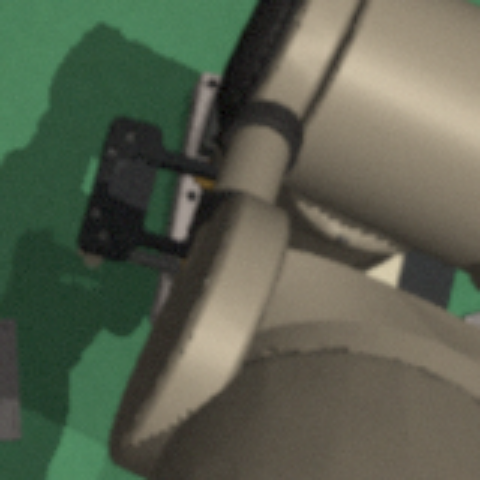

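Run:
```python
from h import *
p,d=snap('side'); c=ctrl.camera_info('side')
def pt(cx,cy):
    u=300+cx/4;v=180+cy/4;t=d[int(v),int(u)]
    X=(np.array([(u-c['cx'])/c['fx'],(v-c['cy'])/c['fy'],1])*t-c['t'])@c['R']*1000
    print((cx,cy),X.round(1))
for q in[(280,410),(300,440),(310,415),(330,412),(380,400),(430,390),(290,370),(380,350),(440,345),(310,355),(270,390),(272,410),(267,400),(210,210)]: pt(*q)
v,u=np.mgrid[0:480,0:640];X=(np.c_[((u-c['cx'])/c['fx']).ravel(),((v-c['cy'])/c['fy']).ravel(),np.ones(u.size)]*d.reshape(-1,1)-c['t'])@c['R']*1000
m=(abs(X[:,0]-518)<80)&(abs(X[:,1]+172)<80)&(X[:,2]>62)&(X[:,2]<130)
Y=X[m]
for a in range(62,130,8):
    s=Y[(Y[:,2]>=a)&(Y[:,2]<a+8)]; print(a,len(s),np.percentile(s,[2,50,98],axis=0).round(0)[:,:2].tolist())
```

```text
(280, 410) [ 505.  -178.5   96.3]
(300, 440) [ 512.2 -185.3   78.4]
(310, 415) [ 465.  -245.8  166.4]
(330, 412) [ 473.1 -249.   166.1]
(380, 400) [ 496.2 -254.2  164.2]
(430, 390) [ 518.1 -261.1  163.3]
(290, 370) [ 470.5 -225.   173.6]
(380, 350) [ 488.3 -260.2  201.1]
(440, 345) [ 512.9 -269.7  197.8]
(310, 355) [ 464.  -244.8  200. ]
(270, 390) [ 511.1 -163.4   94.2]
(272, 410) [ 510.9 -165.6   83.2]
(267, 400) [ 511.8 -160.6   85.4]
(210, 210) [ 505.8 -122.   177.7]
62 59 [[502.0, -192.0], [510.0, -185.0], [537.0, -167.0]]
70 57 [[502.0, -192.0], [507.0, -183.0], [524.0, -167.0]]
78 93 [[503.0, -190.0], [511.0, -177.0], [525.0, -156.0]]
86 4 [[506.0, -185.0], [507.0, -176.0], [509.0, -170.0]]
94 20 [[504.0, -179.0], [511.0, -164.0], [514.0, -153.0]]
102 22 [[503.0, -184.0], [510.0, -165.0], [514.0, -149.0]]
110 30 [[501.0, -188.0], [510.0, -165.0], [513.0, -152.0]]
118 16 [[502.0, -187.0], [506.0, -177.0], [510.0, -160.0]]Traceback (most recent call last):
  File "<stdin>", line 12, in <module>
    return _quantile_unchecked(
        a, q, axis, out, overwrite_input, method, keepdims, weights)
    return _ureduce(a,
                    func=_quantile_ureduce_func,
    ...<5 lines>...
                    overwrite_input=overwrite_input,
                    method=method)
    r = func(a, **kwargs)
    result = _quantile(arr,
                       quantiles=q,
    ...<2 lines>...
                       out=out,
                       weights=wgt)
    slices_having_nans = np.isnan(arr[-1, ...])
                                  ~~~^^^^^^^^^
IndexError: index -1 is out of bounds for axis 0 with size 0
```

The fingers shut above the hub: their tips look to be at z of about 86–94, against 65.6 reported. The hub is untouched. I'll raise, shut, and measure where the tips really are.

>>> step_arm --series '[0,0,-0.2,0,0,0,1,0,0,-0.4,0,0,0,1,0,0,-0.6,0,0,0,1,0,0,-0.6,0,0,0,1,0,0,-0.6,0,0,0,1,0,0,-0.6,0,0,0,1]'

```text
clock: 5.58
eef_pos: [0.5178, -0.1717, 0.155]
tcp_rot: [3.139, -0.002, 2.849]
force: [0.4, -0.0, -0.1]
opening: 0.001
```

Run:
```python
from h import *
print(ctrl.sense()['eef_pos'],ctrl.sense()['opening'],ctrl.sense()['joint_pos'])
for n in('side','top'):
    p,d=snap(n,'shut_'+n,(300,140,500,300),4); c=ctrl.camera_info(n)
    np.savez('shut_'+n,p=p,d=d)
    v,u=np.mgrid[0:480,0:640];X=(np.c_[((u-c['cx'])/c['fx']).ravel(),((v-c['cy'])/c['fy']).ravel(),np.ones(u.size)]*d.reshape(-1,1)-c['t'])@c['R']*1000
    m=(abs(X[:,0]-518)<40)&(abs(X[:,1]+172)<40)&(X[:,2]>92)&(X[:,2]<200); Y=X[m]
    for a in range(92,200,6):
        s=Y[(Y[:,2]>=a)&(Y[:,2]<a+6)]
        if len(s)>3: print(n,a,len(s),np.percentile(s,[4,50,96],axis=0).round(0)[:,:2].tolist())
```

```text
[ 0.51779503 -0.1717389   0.15500736] 0.0009595770546792059 [-0.46236017  0.42011766  1.53578786  0.00269796  1.18788884 -1.74132183]
side 182 6 [[507.0, -172.0], [509.0, -165.0], [511.0, -162.0]]
side 188 12 [[504.0, -181.0], [508.0, -166.0], [512.0, -157.0]]
side 194 23 [[503.0, -183.0], [507.0, -169.0], [512.0, -154.0]]
```

View pics/shut_side.png

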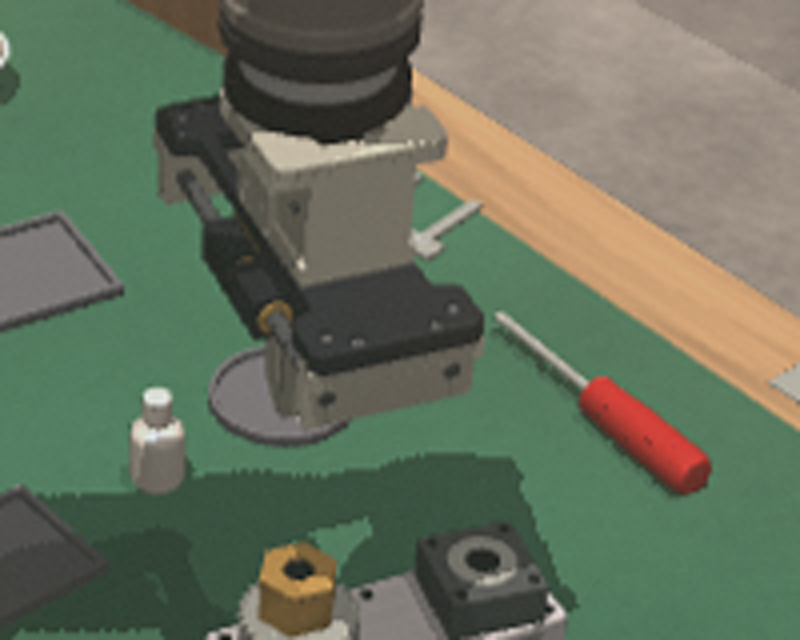

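The end plate hides the tips. I'll turn 60° to another pair of hub flats, which also gives the side camera a view of the tips.

>>> step_arm --series '[0,0,0,0,0,0.667,1,0,0,0,0,0,0.667,1,0,0,0,0,0,0.667,1,0,0,0,0,0,0.667,1,0,0,0,0,0,0.667,1,0,0,0,0,0,0.667,1,0,0,0,0,0,0.667,1,0,0,0,0,0,0.667,1,0,0,0,0,0,0.667,1,0,0,0,0,0,0.667,1]'

```text
clock: 6.52
eef_pos: [0.5168, -0.1713, 0.1528]
tcp_rot: [-3.138, -0.006, 1.799]
force: [0.5, 1.1, 0.2]
opening: 0.0007
```

Run:
```python
from h import *
print(ctrl.sense()['eef_pos'],ctrl.sense()['opening'],ctrl.sense()['tcp_rot'])
n='side'
p,d=snap(n,'shut2_'+n,(300,140,500,300),4); c=ctrl.camera_info(n)
v,u=np.mgrid[0:480,0:640];X=(np.c_[((u-c['cx'])/c['fx']).ravel(),((v-c['cy'])/c['fy']).ravel(),np.ones(u.size)]*d.reshape(-1,1)-c['t'])@c['R']*1000
m=(abs(X[:,0]-518)<40)&(abs(X[:,1]+172)<40)&(X[:,2]>92)&(X[:,2]<240); Y=X[m]
for a in range(92,240,5):
    s=Y[(Y[:,2]>=a)&(Y[:,2]<a+5)]
    if len(s)>3: print(n,a,len(s),np.percentile(s,[4,50,96],axis=0).round(0)[:,:2].tolist())
```

```text
[ 0.51680114 -0.17127261  0.15284137] 0.0006884740054648199 [-3.13802533 -0.00617113  1.79929959]
side 182 11 [[514.0, -183.0], [521.0, -181.0], [532.0, -176.0]]
side 187 16 [[509.0, -185.0], [518.0, -182.0], [528.0, -179.0]]
side 192 38 [[500.0, -185.0], [509.0, -180.0], [532.0, -166.0]]
side 197 50 [[498.0, -185.0], [509.0, -180.0], [533.0, -166.0]]
side 202 39 [[499.0, -185.0], [504.0, -179.0], [533.0, -166.0]]
side 207 49 [[499.0, -185.0], [509.0, -180.0], [534.0, -171.0]]
side 212 38 [[499.0, -186.0], [512.0, -180.0], [535.0, -175.0]]
side 217 28 [[498.0, -185.0], [504.0, -183.0], [522.0, -178.0]]
side 222 19 [[500.0, -186.0], [502.0, -184.0], [515.0, -179.0]]
side 227 12 [[500.0, -187.0], [505.0, -184.0], [510.0, -182.0]]
```

View pics/shut2_side.png

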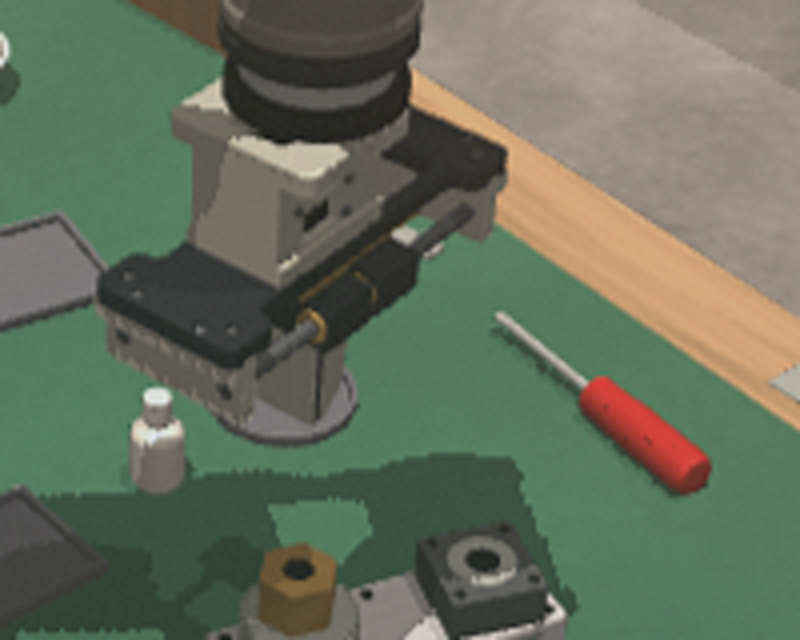

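Run:
```python
from h import *
c=ctrl.camera_info('side');p,d=snap('side')
def P(cx,cy):
    u=300+cx/4-.4;v=140+cy/4-.4;return u,v
for q in[(318,420),(318,410),(318,395),(305,410),(330,400),(340,395)]:
    u,v=P(*q);t=d[int(v+.5),int(u+.5)]
    print(q,((np.array([(u-c['cx'])/c['fx'],(v-c['cy'])/c['fy'],1])*t-c['t'])@c['R']*1000).round(1))
for z in(175,178,181,184): print(z,back(c,P(318,424),z/1000)*1000, back(c,P(276,405),z/1000)*1000, back(c,P(345,400),z/1000)*1000)
```

```text
(318, 420) [662.5 -16.8   2.2]
(318, 410) [ 522.2 -178.2  184.3]
(318, 395) [ 518.8 -181.6  196.7]
(305, 410) [ 510.8 -182.7  192.8]
(330, 400) [ 529.1 -178.   186.6]
(340, 395) [682.2 -11.7   7.4]
175 [[ 523.44550456 -177.23813844  175.        ]] [[ 516.65828669 -155.71163954  175.        ]] [[ 543.90709853 -171.23344344  175.        ]]
178 [[ 521.06880979 -179.9776418   178.        ]] [[ 514.3107954  -158.54376534  178.        ]] [[ 541.4423633  -173.99878331  178.        ]]
181 [[ 518.69211502 -182.71714516  181.        ]] [[ 511.96330411 -161.37589114  181.        ]] [[ 538.97762808 -176.76412317  181.        ]]
184 [[ 516.31542025 -185.45664852  184.        ]] [[ 509.61581282 -164.20801694  184.        ]] [[ 536.51289286 -179.52946304  184.        ]]
```

True tip is at z≈178 against 153 reported, so the reported TCP reads about 25 mm too low. The lateral position agrees. I'll use true tip = reported + 25 from here, so the hub grip goes at a reported z of about 40.

Run:
```python
from h import *
go(518.5,-172,80,103)
```

```text
shift [-0.009  0.01   0.488] turn [-0.002 -0.004  0.003] j6 -0.7 rows 2.0
```

>>> step_arm --series '[-0.01,0.01,0.1,-0.002,-0.004,0,0.3,-0.01,0.01,0.2,-0.002,-0.004,0,0.3,-0.01,0.01,0.3,-0.002,-0.004,0,0.3,-0.01,0.01,0.4,-0.002,-0.004,0,0.3,-0.01,0.01,0.488,-0.002,-0.004,0,0.3,-0.01,0.01,0.488,-0.002,-0.004,0,0.3,-0.01,0.01,0.488,-0.002,-0.004,0,0.3,-0.01,0.01,0.488,-0.002,-0.004,0,0.3]'

```text
clock: 7.28
eef_pos: [0.5189, -0.1723, 0.0806]
tcp_rot: [3.141, 0.001, 1.804]
force: [0.7, 0.6, 0.9]
opening: 0.0491
```

Run:
```python
from h import *
go(518.5,-172,40,103)
```

```text
shift [ 0.003 -0.002  0.271] turn [0.    0.001 0.004] j6 -0.69 rows 1.0
```

>>> step_arm --series '[0,0,0,0,0,0,0.3,0,0,0,0,0,0,0.3,0,0,0,0,0,0,0.3,0,0,0.1,0,0,0,0.3,0,0,0.2,0,0,0,0.3,0,0,0.271,0,0,0,0.3,0,0,0.271,0,0,0,0.3,0,0,0.271,0,0,0,0.3]'

```text
clock: 7.95
eef_pos: [0.5187, -0.1722, 0.0397]
tcp_rot: [-3.142, 0.0, 1.804]
force: [0.3, -0.2, -0.1]
opening: 0.0642
```

>>> step_arm --series '[0,0,0,0,0,0,0.5,0,0,0,0,0,0,0.6,0,0,0,0,0,0,0.7,0,0,0,0,0,0,0.8,0,0,0,0,0,0,1,0,0,0,0,0,0,1,0,0,0,0,0,0,1,0,0,0,0,0,0,1,0,0,0,0,0,0,1]'

```text
clock: 8.7
eef_pos: [0.5191, -0.1723, 0.0401]
tcp_rot: [3.141, 0.001, 1.804]
force: [-0.1, 0.9, 4.1]
opening: 0.0339
```

Run:
```python
from h import *
s=ctrl.sense();print(s['opening'],s['force'])
go(468.5,-369.5,110,103)
```

```text
0.03393639210213194 [-0.13492558  0.86402923  4.0646038 ]
shift [-1.202 -0.631 -0.465] turn [0.    0.001 0.004] j6 -0.69 rows 6.0
```

Gripped at 33.9 mm, which matches 34 across flats. Lifting.

>>> step_arm --series '[0,0,-0.07,0,0,0,1,0,0,-0.14,0,0,0,1,0,0,-0.25,0,0,0,1,0,0,-0.4,0,0,0,1,0,0,-0.4,0,0,0,1,0,0,-0.4,0,0,0,1]'

```text
clock: 9.2
eef_pos: [0.5197, -0.1727, 0.1017]
tcp_rot: [3.139, 0.003, 1.804]
force: [0.6, 0.6, -1.4]
opening: 0.0342
```

>>> step_arm --series '[-0.15,-0.08,0,0,0,0,1,-0.3,-0.16,0,0,0,0,1,-0.45,-0.24,0,0,0,0,1,-0.6,-0.32,0,0,0,0,1,-0.6,-0.32,0,0,0,0,1,-0.6,-0.32,0,0,0,0,1]'

```text
clock: 9.7
eef_pos: [0.4927, -0.272, 0.1007]
tcp_rot: [3.14, 0.001, 1.801]
force: [-0.1, 0.2, -0.3]
opening: 0.0341
```

>>> step_arm --series '[-0.15,-0.08,0,0,0,0,1,-0.3,-0.16,0,0,0,0,1,-0.45,-0.24,0,0,0,0,1,-0.6,-0.31,0,0,0,0,1,-0.6,-0.31,0,0,0,0,1,-0.6,-0.31,0,0,0,0,1]'

```text
clock: 10.2
eef_pos: [0.4677, -0.3698, 0.0998]
tcp_rot: [3.14, -0.001, 1.8]
force: [0.3, 0.7, -1.4]
opening: 0.034
```

Run:
```python
from h import *
s=ctrl.sense();print(s['opening'],s['force'],s['eef_pos'])
p,d=snap('side','hub_air',(300,240,540,440),3)
go(468.5,-369.5,30,103)
brass=lambda h:(h[:,0]>10)&(h[:,0]<30)&(h[:,1]>110)
c=ctrl.camera_info('side'); v,u=np.mgrid[0:480,0:640];X=(np.c_[((u-c['cx'])/c['fx']).ravel(),((v-c['cy'])/c['fy']).ravel(),np.ones(u.size)]*d.reshape(-1,1)-c['t'])@c['R']*1000
m=brass(cv2.cvtColor(p,cv2.COLOR_BGR2HSV).reshape(-1,3))&(np.hypot(X[:,0]-468,X[:,1]+370)<45)&(X[:,2]>15)
print(m.sum(),np.percentile(X[m],[2,50,98],axis=0).round(1))
p,d=snap('top'); face('top',p,d,(518,-173),40,56); face('top',p,d,(612,-197),42,56);face('top',p,d,(565,-182),100,30)
```

```text
0.034030364557462466 [ 0.2595337   0.71356837 -1.40365491] [ 0.4676507  -0.36983297  0.09982771]
shift [-0.005  0.003  0.466] turn [ 0.001 -0.001  0.002] j6 -1.03 rows 2.0
163 [[ 454.5 -395.4  118.1]
 [ 463.6 -385.4  137.1]
 [ 492.4 -379.2  213.2]]
top n 723 mean [ 518.8 -173.2] rect [ 519.2 -173.1   56.    56.8   87.8] zmed 55.5
top n 687 mean [ 612.3 -197.3] rect [ 612.3 -197.2   50.3   50.6   70.2] zmed 55.5
top n 1159 mean [ 558.3 -177.1] rect [ 565.6 -183.6   60.4  169.5   77.4] zmed 29.5
```

View pics/hub_air.png

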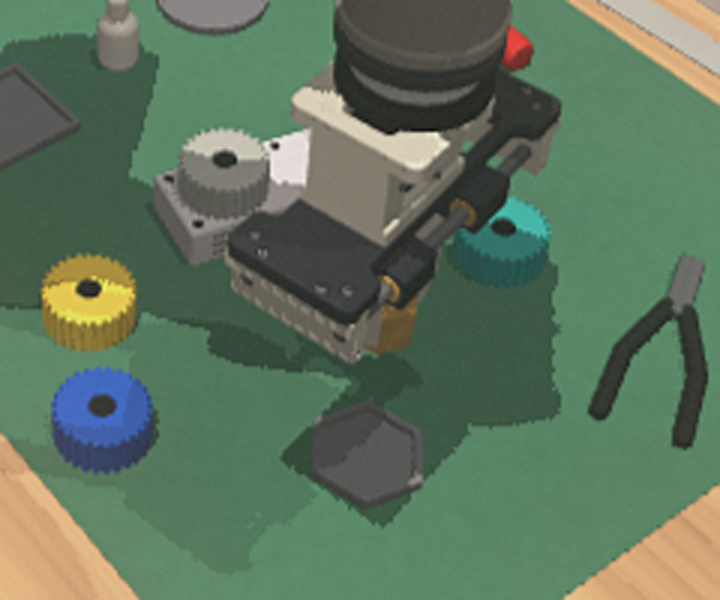

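The hub is held (crop 390,325) above the hex tray (367,455), with its bottom about 16 mm above reported z. Lowering to just above the floor.

>>> step_arm --series '[-0.003,0,0.15,0,0,0,1,-0.003,0,0.3,0,0,0,1,-0.003,0,0.45,0,0,0,1,-0.003,0,0.6,0,0,0,1,-0.003,0,0.69,0,0,0,1,-0.003,0,0.69,0,0,0,1,-0.003,0,0.69,0,0,0,1]'

```text
clock: 10.88
eef_pos: [0.4684, -0.3674, -0.0038]
tcp_rot: [3.141, -0.002, 1.803]
force: [-0.4, -0.3, -1.2]
opening: 0.0337
```

>>> step_arm --series '[0,0,0.01,0,0,0,1,0,0,0.02,0,0,0,1,0,0,0.03,0,0,0,1,0,0,0.04,0,0,0,1,0,0,0.045,0,0,0,1,0,0,0.045,0,0,0,1]'

```text
clock: 11.38
eef_pos: [0.4684, -0.3674, -0.0105]
tcp_rot: [3.141, -0.002, 1.803]
force: [0.7, -0.5, -1.1]
opening: 0.0338
```

>>> step_arm --series '[0,-0.01,0.008,0,0,0,1,0,-0.01,0.016,0,0,0,1,0,-0.01,0.016,0,0,0,1]'

```text
clock: 11.63
eef_pos: [0.4668, -0.3678, -0.0128]
tcp_rot: [3.141, -0.002, 1.803]
force: [-1.0, 0.1, -1.1]
opening: 0.0337
```

>>> step_arm --series '[0,0,0.007,0,0,0,1,0,0,0.01,0,0,0,1,0,0,0.01,0,0,0,1]'

```text
clock: 11.88
eef_pos: [0.4668, -0.3678, -0.0129]
tcp_rot: [3.141, -0.002, 1.803]
force: [-2.7, 3.3, 10.9]
opening: 0.034
```

Contact (10.9 N) at reported −12.9, as predicted. Releasing with slight opening, then up.

>>> step_arm --series '[0,0,0,0,0,0,0.55,0,0,0,0,0,0,0.5,0,0,0,0,0,0,0.45,0,0,0,0,0,0,0.4,0,0,0,0,0,0,0.4,0,0,0,0,0,0,0.4]'

```text
clock: 12.38
eef_pos: [0.4668, -0.3678, -0.0131]
tcp_rot: [3.141, -0.002, 1.803]
force: [0.3, 0.3, 0.4]
opening: 0.0549
```

>>> step_arm --series '[0,0,-0.15,0,0,0,0.3,0,0,-0.35,0,0,0,0.2,0,0,-0.6,0,0,0,0.15,0,0,-0.8,0,0,0,0.15,0,0,-0.8,0,0,0,0.15,0,0,-0.8,0,0,0,0.15]'

```text
clock: 12.88
eef_pos: [0.4676, -0.3689, 0.1088]
tcp_rot: [3.139, 0.002, 1.803]
force: [-0.1, 0.8, -0.6]
opening: 0.0778
```

Run:
```python
from h import *
s=ctrl.sense();print(s['opening'],s['force'],s['eef_pos'])
brass=lambda h:(h[:,0]>10)&(h[:,0]<30)&(h[:,1]>110)
p,d=snap('side'); P,K=face('side',p,d,(468,-370),50,31,brass); hexang(P)
go(518.8,-173,100,167.5)
```

```text
0.07778642614191435 [-0.14404109  0.80190375 -0.55171508] [ 0.46763763 -0.36890412  0.1087827 ]
side n 302 mean [ 465.1 -369.3] rect [ 465.2 -369.5   38.5   32.1   48.7] zmed 30.6
flat normal at 13.0 width 35.2 corner 37.9
shift [1.185 0.637 0.049] turn [ 0.001 -0.001 -0.713] j6 -1.03 rows 9.0
```

Hub is in its tray (465,−369.5; tray centre 468.5,−369.5). Next the gear, jaws across the housing.

>>> step_arm --series '[0.95,0.51,0.04,0,0,-0.713,0.15,0.95,0.51,0.04,0,0,-0.713,0.15,0.95,0.51,0.04,0,0,-0.713,0.15,0.95,0.51,0.04,0,0,-0.713,0.15,0.95,0.51,0.04,0,0,-0.713,0.15,0.95,0.51,0.04,0,0,-0.713,0.15,0.95,0.51,0.04,0,0,-0.713,0.15,0.95,0.51,0.04,0,0,-0.713,0.15,0.95,0.51,0.04,0,0,-0.713,0.15,0.95,0.51,0.04,0,0,-0.713,0.15]' --grip_force 20

```text
clock: 13.77
eef_pos: [0.5073, -0.211, 0.0993]
tcp_rot: [3.139, -0.004, 2.928]
force: [0.2, 0.2, 0.7]
opening: 0.0783
```

Run:
```python
from h import *
go(518.5,-173,65,167.5)
```

```text
shift [-0.02   0.263  0.229] turn [ 0.002 -0.002  0.003] j6 -1.89 rows 2.0
```

>>> step_arm --series '[-0.02,0.263,0,0.002,-0.002,0,0.15,-0.02,0.263,0.1,0.002,-0.002,0,0.15,-0.02,0.263,0.229,0.002,-0.002,0,0.15,-0.02,0.263,0.229,0.002,-0.002,0,0.15,-0.02,0.263,0.229,0.002,-0.002,0,0.15]'

```text
clock: 14.18
eef_pos: [0.5173, -0.1724, 0.0635]
tcp_rot: [3.141, -0.005, 2.925]
force: [0.0, 0.5, 0.8]
opening: 0.0779
```

Run:
```python
from h import *
go(518.5,-173,14.5,167.5);print(ctrl.sense()['eef_pos'])
```

```text
shift [-0.01  -0.003  0.327] turn [ 0.001 -0.003  0.001] j6 -1.82 rows 2.0
[ 0.51730308 -0.17237823  0.06351549]
```

>>> step_arm --series '[-0.01,0,0.1,0.001,-0.003,0,0.15,-0.01,0,0.2,0.001,-0.003,0,0.15,-0.01,0,0.28,0.001,-0.003,0,0.15,-0.01,0,0.327,0.001,-0.003,0,0.15,-0.01,0,0.327,0.001,-0.003,0,0.15]'

```text
clock: 14.6
eef_pos: [0.5179, -0.1727, 0.0136]
tcp_rot: [-3.141, -0.002, 2.923]
force: [0.3, -0.2, -0.5]
opening: 0.0779
```

>>> step_arm --series '[0,0,0,0,0,0,0.3,0,0,0,0,0,0,0.35,0,0,0,0,0,0,0.4,0,0,0,0,0,0,0.5,0,0,0,0,0,0,1,0,0,0,0,0,0,1,0,0,0,0,0,0,1,0,0,0,0,0,0,1]'

```text
clock: 15.27
eef_pos: [0.5183, -0.173, 0.0143]
tcp_rot: [-3.141, -0.001, 2.923]
force: [-1.6, -0.6, 5.8]
opening: 0.0533
```

>>> step_arm --series '[0,0,-0.05,0,0,0,1,0,0,-0.15,0,0,0,1,0,0,-0.3,0,0,0,1,0,0,-0.5,0,0,0,1,0,0,-0.6,0,0,0,1,0,0,-0.6,0,0,0,1]'

```text
clock: 15.77
eef_pos: [0.5202, -0.1736, 0.1078]
tcp_rot: [-3.14, 0.005, 2.924]
force: [1.1, -0.8, -3.0]
opening: 0.0533
```

Run:
```python
from h import *
s=ctrl.sense();print(s['opening'],s['force'],s['eef_pos'])
go(655.5,8.5,95,167.5)
snap('side','gear_air',(270,180,510,380),3)
c=ctrl.camera_info('top');print(back(c,(312,217),.058)*1000, back(c,(305,178.5),.008)*1000)
```

```text
0.05332984236649803 [ 1.06566315 -0.84426905 -3.00696221] [ 0.52015887 -0.17362994  0.10775604]
shift [-0.618  1.381  0.085] turn [-0.001  0.003  0.   ] j6 -1.81 rows 6.0
[[562.03270365  -5.83215586  58.        ]] [[651.99151966   7.31084217   8.        ]]
```

View pics/gear_air.png

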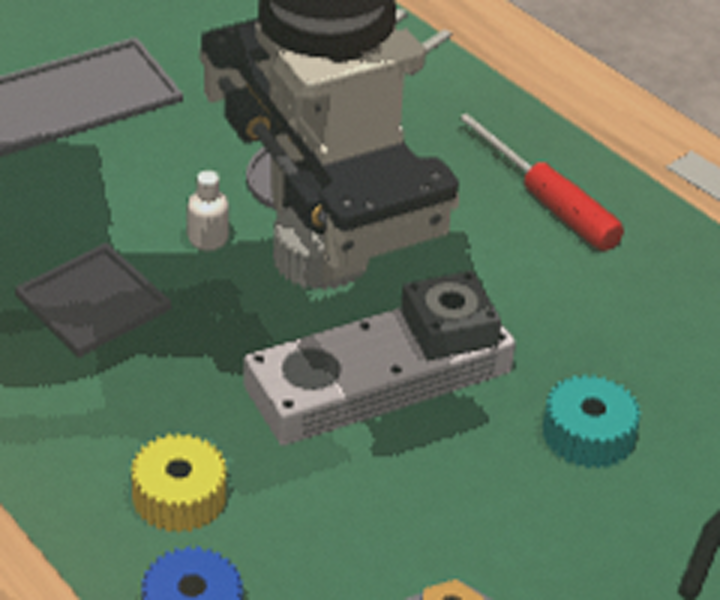

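Gear held (crop 315,260). Carrying it to the round tray.

>>> step_arm --series '[-0.06,0.14,0,0,0,0,1,-0.14,0.3,0,0,0,0,1,-0.22,0.5,0,0,0,0,1,-0.28,0.63,0,0,0,0,1,-0.31,0.69,0,0,0,0,1,-0.31,0.69,0,0,0,0,1]'

```text
clock: 16.32
eef_pos: [0.5867, -0.0801, 0.1034]
tcp_rot: [-3.141, -0.001, 2.926]
force: [-0.5, 0.1, -3.0]
opening: 0.0532
```

>>> step_arm --series '[-0.06,0.14,0,0,0,0,1,-0.14,0.3,0,0,0,0,1,-0.22,0.5,0,0,0,0,1,-0.28,0.63,0,0,0,0,1,-0.31,0.69,0,0,0,0,1,-0.31,0.69,0,0,0,0,1]'

```text
clock: 16.82
eef_pos: [0.6542, 0.0119, 0.1019]
tcp_rot: [-3.141, -0.003, 2.928]
force: [-0.2, -0.4, -3.2]
opening: 0.0536
```

Run:
```python
from h import *
s=ctrl.sense();print(s['opening'],s['force'],s['eef_pos'])
go(655.5,8.3,0,167.5)
```

```text
0.05361531320405424 [-0.2006644  -0.40714389 -3.19315922] [0.65416819 0.01185481 0.10186693]
shift [-0.016 -0.021  0.679] turn [-0.001 -0.002  0.003] j6 -1.46 rows 3.0
```

>>> step_arm --series '[-0.015,-0.02,0.12,0,-0.002,0,1,-0.015,-0.02,0.3,0,-0.002,0,1,-0.015,-0.02,0.48,0,-0.002,0,1,-0.015,-0.02,0.62,0,-0.002,0,1,-0.015,-0.02,0.69,0,-0.002,0,1,-0.015,-0.02,0.69,0,-0.002,0,1,-0.015,-0.02,0.69,0,-0.002,0,1]'

```text
clock: 17.4
eef_pos: [0.6551, 0.0073, -0.0015]
tcp_rot: [-3.14, -0.0, 2.927]
force: [0.7, -0.3, -2.9]
opening: 0.0536
```

Run:
```python
from h import *
s=ctrl.sense();print(s['opening'],s['force'],s['eef_pos'])
go(655.5,8.3,-11.5,167.5)
p,d=snap('side','gear_low',(300,150,460,290),4)
```

```text
0.05356615832103384 [ 0.741114   -0.33714705 -2.9458117 ] [ 0.65505546  0.00731193 -0.00154751]
shift [-0.002  0.007  0.066] turn [-0.001 -0.     0.002] j6 -1.46 rows 1.0
```

View pics/gear_low.png

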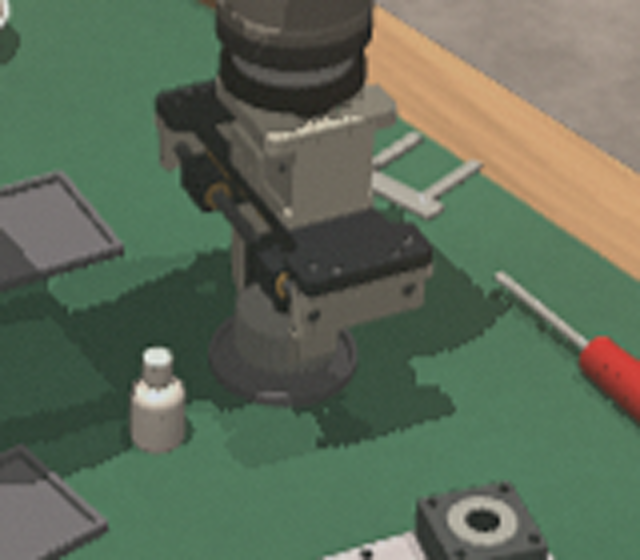

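The gear (crop 280,345) is centred just above the round tray, and the bottle (158,400) is clear. Lowering the rest.

>>> step_arm --series '[0,0.007,0.02,0,0,0,1,0,0.007,0.04,0,0,0,1,0,0.007,0.055,0,0,0,1,0,0.007,0.066,0,0,0,1,0,0.007,0.066,0,0,0,1]'

```text
clock: 17.87
eef_pos: [0.656, 0.0086, -0.0106]
tcp_rot: [-3.141, 0.001, 2.927]
force: [0.2, 0.0, -2.1]
opening: 0.0531
```

>>> step_arm --series '[0,0,0.006,0,0,0,1,0,0,0.01,0,0,0,1,0,0,0.01,0,0,0,1]'

```text
clock: 18.12
eef_pos: [0.656, 0.0087, -0.0122]
tcp_rot: [-3.141, 0.001, 2.927]
force: [0.4, 1.1, -3.6]
opening: 0.0533
```

>>> step_arm --series '[0,0,0.005,0,0,0,1,0,0,0.008,0,0,0,1,0,0,0.008,0,0,0,1]'

```text
clock: 18.37
eef_pos: [0.6561, 0.0087, -0.0126]
tcp_rot: [-3.141, 0.002, 2.927]
force: [-1.0, 0.4, 4.1]
opening: 0.0537
```

Contact. Release, rise, and then check.

>>> step_arm --series '[0,0,0,0,0,0,0.36,0,0,0,0,0,0,0.3,0,0,0,0,0,0,0.25,0,0,0,0,0,0,0.22,0,0,0,0,0,0,0.22,0,0,0,0,0,0,0.22]'

```text
clock: 18.87
eef_pos: [0.6562, 0.0086, -0.0127]
tcp_rot: [-3.141, 0.002, 2.927]
force: [0.3, 0.0, -0.3]
opening: 0.0714
```

>>> step_arm --series '[0,0,-0.1,0,0,0,0.22,0,0,-0.3,0,0,0,0.2,0,0,-0.55,0,0,0,0.2,0,0,-0.8,0,0,0,0.2,0,0,-0.8,0,0,0,0.2,0,0,-0.8,0,0,0,0.2]'

```text
clock: 19.37
eef_pos: [0.6577, 0.0087, 0.1103]
tcp_rot: [-3.141, 0.008, 2.927]
force: [0.2, -0.7, -0.5]
opening: 0.0734
```

Run:
```python
from h import *
s=ctrl.sense();print(s['opening'],s['force'],s['eef_pos'])
p,d=snap('side'); face('side',p,d,(655,8),45,31)
p,d=snap('top'); face('top',p,d,(612.4,-197.5),45,56); face('top',p,d,(565.5,-183.6),95,30)
go(612.4,-198,90,160.3)
```

```text
0.07340088094228561 [ 0.2083401  -0.70010733 -0.49497716] [0.6576638  0.00868936 0.11030465]
side n 374 mean [656.3   5.7] rect [656.4   5.9  60.8  57.9  53.7] zmed 30.8
top n 688 mean [ 612.2 -197.2] rect [ 612.  -197.1   50.2   51.2   70.2] zmed 55.7
top n 1914 mean [ 543.7 -176.8] rect [ 565.5 -183.6   60.4  169.7   77.4] zmed 29.6
shift [-0.013 -1.408  0.112] turn [-0.001  0.     0.082] j6 -1.46 rows 6.0
```

>>> step_arm --series '[0,-0.2,0,0,0,0.04,0.2,0,-0.4,0,0,0,0.08,0.2,0,-0.6,0.02,0,0,0.08,0.2,-0.01,-0.8,0.05,0,0,0.08,0.2,-0.01,-0.9,0.1,0,0,0.08,0.2,-0.01,-0.9,0.1,0,0,0.08,0.2]'

```text
clock: 19.97
eef_pos: [0.6258, -0.1262, 0.0883]
tcp_rot: [-3.14, -0.005, 2.798]
force: [-0.0, 0.5, -0.5]
opening: 0.0734
```

Run:
```python
from h import *
go(612.3,-198,60,160.3)
```

```text
shift [-0.078 -0.481  0.189] turn [-0.001 -0.003 -0.   ] j6 -1.54 rows 2.0
```

>>> step_arm --series '[-0.04,-0.24,0,0,0,0,0.2,-0.078,-0.48,0.05,0,-0.003,0,0.2,-0.078,-0.48,0.15,0,-0.003,0,0.2,-0.078,-0.48,0.19,0,-0.003,0,0.2,-0.078,-0.48,0.19,0,-0.003,0,0.2]'

```text
clock: 20.38
eef_pos: [0.611, -0.1961, 0.057]
tcp_rot: [-3.141, -0.006, 2.798]
force: [-0.4, 0.8, -0.5]
opening: 0.0732
```

Run:
```python
from h import *
go(612.3,-198,14.5,160.3);print(ctrl.sense()['eef_pos'])
```

```text
shift [-0.014 -0.009  0.284] turn [-0.    -0.004  0.   ] j6 -1.66 rows 2.0
[ 0.61099226 -0.19606481  0.05703834]
```

>>> step_arm --series '[-0.014,-0.009,0.1,0,-0.004,0,0.2,-0.014,-0.009,0.2,0,-0.004,0,0.2,-0.014,-0.009,0.26,0,-0.004,0,0.2,-0.014,-0.009,0.284,0,-0.004,0,0.2,-0.014,-0.009,0.284,0,-0.004,0,0.2]'

```text
clock: 20.8
eef_pos: [0.6121, -0.1966, 0.0137]
tcp_rot: [-3.141, -0.001, 2.799]
force: [1.0, 0.0, -0.6]
opening: 0.0734
```

>>> step_arm --series '[0,0,0,0,0,0,0.3,0,0,0,0,0,0,0.35,0,0,0,0,0,0,0.4,0,0,0,0,0,0,0.45,0,0,0,0,0,0,0.5,0,0,0,0,0,0,1,0,0,0,0,0,0,1,0,0,0,0,0,0,1,0,0,0,0,0,0,1]'

```text
clock: 21.55
eef_pos: [0.6125, -0.197, 0.0144]
tcp_rot: [-3.141, 0.0, 2.799]
force: [-1.2, -1.1, 5.3]
opening: 0.0497
```

>>> step_arm --series '[0,0,-0.05,0,0,0,1,0,0,-0.15,0,0,0,1,0,0,-0.3,0,0,0,1,0,0,-0.45,0,0,0,1,0,0,-0.6,0,0,0,1,0,0,-0.6,0,0,0,1]'

```text
clock: 22.05
eef_pos: [0.6147, -0.1977, 0.109]
tcp_rot: [-3.14, 0.007, 2.799]
force: [2.4, -0.2, -1.8]
opening: 0.0498
```

Run:
```python
from h import *
s=ctrl.sense();print(s['opening'],s['force'],s['eef_pos'])
go(455.8,-11.3,105,181.4)
```

```text
0.04975232530240323 [ 2.44351379 -0.19757742 -1.81953815] [ 0.61466081 -0.19770502  0.10895034]
shift [1.415 0.815 0.015] turn [-0.002  0.005 -0.233] j6 -1.66 rows 6.0
```

>>> step_arm --series '[0.12,0.07,0,0,0,0,1,0.28,0.16,0,0,0,0,1,0.46,0.27,0,0,0.003,0,1,0.62,0.36,0,0,0.003,0,1,0.71,0.41,0,0,0.003,0,1,0.71,0.41,0,0,0.003,0,1]'

```text
clock: 22.55
eef_pos: [0.5316, -0.1009, 0.1065]
tcp_rot: [-3.141, -0.003, 2.801]
force: [-0.2, 0.2, -3.5]
opening: 0.0497
```

>>> step_arm --series '[0.12,0.07,0,0,0,-0.04,1,0.28,0.16,0,0,0,-0.08,1,0.46,0.27,0,0,0,-0.13,1,0.62,0.36,0,0,0,-0.18,1,0.71,0.41,0,0,0,-0.233,1,0.71,0.41,0,0,0,-0.233,1,0.71,0.41,0,0,0,-0.233,1]'

```text
clock: 23.13
eef_pos: [0.4518, -0.0073, 0.1063]
tcp_rot: [3.141, -0.003, -3.117]
force: [0.5, 0.3, -3.0]
opening: 0.05
```

Run:
```python
from h import *
s=ctrl.sense();print(s['opening'],s['force'],s['eef_pos'],s['tcp_rot'])
go(455.8,-11.3,0,181.4)
```

```text
0.05002969863028719 [ 0.53668387  0.25328056 -3.03133779] [ 0.45179932 -0.0072588   0.10632439] [ 3.14108189e+00 -3.08380648e-03 -3.11650593e+00]
shift [-0.028 -0.028  0.709] turn [ 0.    -0.002  0.   ] j6 -1.78 rows 3.0
```

>>> step_arm --series '[-0.028,-0.028,0.12,0,-0.002,0,1,-0.028,-0.028,0.3,0,-0.002,0,1,-0.028,-0.028,0.48,0,-0.002,0,1,-0.028,-0.028,0.62,0,-0.002,0,1,-0.028,-0.028,0.71,0,-0.002,0,1,-0.028,-0.028,0.71,0,-0.002,0,1,-0.028,-0.028,0.71,0,-0.002,0,1]'

```text
clock: 23.72
eef_pos: [0.4562, -0.0121, -0.0009]
tcp_rot: [3.141, -0.001, -3.119]
force: [-0.1, -0.6, -1.9]
opening: 0.05
```

Run:
```python
from h import *
s=ctrl.sense();print(s['opening'],s['force'],s['eef_pos'])
go(455.8,-11.3,-11,181.4)
p,d=snap('side','block_low',(230,170,390,330),4)
```

```text
0.04998054819607333 [-0.05653267 -0.62615249 -1.94042457] [ 0.45618899 -0.01207796 -0.00093898]
shift [0.002 0.005 0.067] turn [ 0.    -0.001 -0.001] j6 -1.79 rows 1.0
```

View pics/block_low.png

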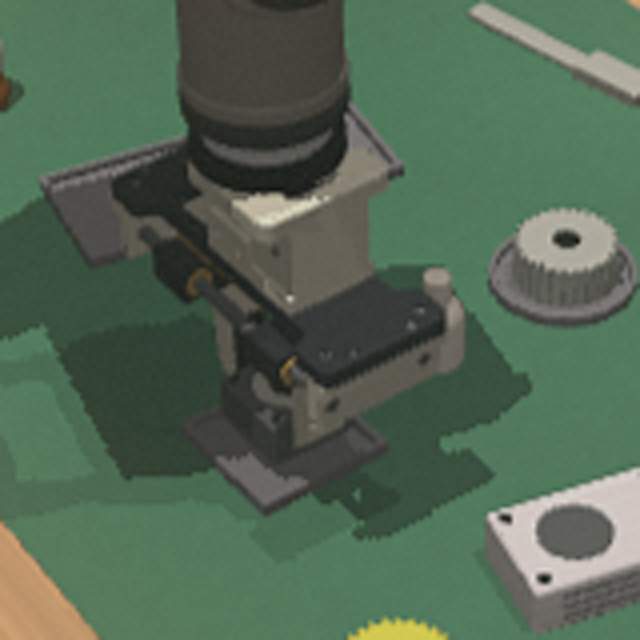

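The block (crop 265,400) hovers centred over the square tray, the gear is seated in the round tray (565,270), and the bottle shows behind the gripper (445,310), clear of the fingers. Setting the block down.

>>> step_arm --series '[0,0.005,0.02,0,0,0,1,0,0.005,0.04,0,0,0,1,0,0.005,0.055,0,0,0,1,0,0.005,0.067,0,0,0,1,0,0.005,0.067,0,0,0,1]'

```text
clock: 24.18
eef_pos: [0.4567, -0.0113, -0.0102]
tcp_rot: [3.141, 0.001, -3.118]
force: [0.0, 0.4, -2.7]
opening: 0.0499
```

>>> step_arm --series '[0,0,0.006,0,0,0,1,0,0,0.01,0,0,0,1,0,0,0.01,0,0,0,1]'

```text
clock: 24.43
eef_pos: [0.4567, -0.0112, -0.0117]
tcp_rot: [3.141, 0.001, -3.118]
force: [-0.8, 0.2, -3.3]
opening: 0.0499
```

>>> step_arm --series '[0,0,0.006,0,0,0,1,0,0,0.009,0,0,0,1,0,0,0.009,0,0,0,1]'

```text
clock: 24.68
eef_pos: [0.4569, -0.0112, -0.0126]
tcp_rot: [3.141, 0.001, -3.118]
force: [-1.8, 0.1, 3.4]
opening: 0.0498
```

>>> step_arm --series '[0,0,0,0,0,0,0.4,0,0,0,0,0,0,0.35,0,0,0,0,0,0,0.3,0,0,0,0,0,0,0.25,0,0,0,0,0,0,0.25,0,0,0,0,0,0,0.25]'

```text
clock: 25.18
eef_pos: [0.4569, -0.0113, -0.0127]
tcp_rot: [3.141, 0.001, -3.118]
force: [0.1, 0.3, 0.4]
opening: 0.0688
```

>>> step_arm --series '[0,0,-0.1,0,0,0,0.25,0,0,-0.3,0,0,0,0.2,0,0,-0.55,0,0,0,0.15,0,0,-0.75,0,0,0,0.12,0,0,-0.75,0,0,0,0.1,0,0,-0.75,0,0,0,0.1]' --grip_force 30

```text
clock: 25.68
eef_pos: [0.4579, -0.0115, 0.1013]
tcp_rot: [-3.141, 0.005, -3.118]
force: [-0.2, 0.3, -0.3]
opening: 0.0824
```

Run:
```python
from h import *
s=ctrl.sense();print(s['opening'],s['force'],s['eef_pos'])
p,d=snap('side'); face('side',p,d,(456,-11),45,31); face('side',p,d,(565.5,-183.6),98,31.5)
p,d=snap('top'); face('top',p,d,(565.5,-183.6),98,30)
go(565.5,-183.8,70,167.4)
```

```text
0.08243794370182424 [-0.21855668  0.29326683 -0.25590467] [ 0.45787508 -0.01145165  0.10133539]
side n 452 mean [457.5 -14. ] rect [457.1 -14.3  53.8  55.6   1. ] zmed 30.7
side n 2028 mean [ 563.9 -187.2] rect [ 565.5 -188.1   66.1  171.5   77.5] zmed 31.9
top n 2218 mean [ 573.  -189.4] rect [ 565.5 -183.9   60.4  169.8   77.7] zmed 29.7
shift [-0.702 -1.168  0.194] turn [ 0.    -0.     0.155] j6 -1.79 rows 5.0
```

>>> step_arm --series '[-0.15,-0.25,0,0,0,0.08,0.1,-0.3,-0.5,0.02,0,0,0.155,0.1,-0.45,-0.75,0.04,0,0,0.155,0.1,-0.55,-0.92,0.06,0,0,0.155,0.1,-0.55,-0.92,0.06,0,0,0.155,0.1,-0.55,-0.92,0.06,0,0,0.155,0.1]'

```text
clock: 26.28
eef_pos: [0.541, -0.1482, 0.0874]
tcp_rot: [3.14, -0.004, 2.919]
force: [-0.7, 1.4, -0.5]
opening: 0.083
```

Run:
```python
from h import *
go(565.5,-183.8,40,167.6)
```

```text
shift [-0.213 -0.196  0.315] turn [ 0.001 -0.003 -0.004] j6 -1.75 rows 2.0
```

>>> step_arm --series '[-0.1,-0.1,0,0,0,0,0.1,-0.213,-0.196,0.1,0,-0.003,-0.004,0.1,-0.213,-0.196,0.2,0,-0.003,-0.004,0.1,-0.213,-0.196,0.315,0,-0.003,-0.004,0.1,-0.213,-0.196,0.315,0,-0.003,-0.004,0.1,-0.213,-0.196,0.315,0,-0.003,-0.004,0.1]'

```text
clock: 26.78
eef_pos: [0.5639, -0.1821, 0.0387]
tcp_rot: [3.139, -0.004, 2.926]
force: [-0.0, 0.1, -0.1]
opening: 0.0831
```

Run:
```python
from h import *
go(565.5,-183.8,-15.5,167.6);print(ctrl.sense()['eef_pos'])
```

```text
shift [-0.014 -0.01   0.361] turn [ 0.002 -0.003  0.001] j6 -1.8 rows 2.0
[ 0.56386966 -0.18207833  0.03870081]
```

>>> step_arm --series '[-0.014,-0.01,0.1,0.002,-0.003,0,0.1,-0.014,-0.01,0.2,0.002,-0.003,0,0.1,-0.014,-0.01,0.28,0.002,-0.003,0,0.1,-0.014,-0.01,0.34,0.002,-0.003,0,0.1,-0.014,-0.01,0.361,0.002,-0.003,0,0.1,-0.014,-0.01,0.361,0.002,-0.003,0,0.1]'

```text
clock: 27.28
eef_pos: [0.5651, -0.1834, -0.0159]
tcp_rot: [-3.141, -0.0, 2.927]
force: [-0.8, -0.6, 0.2]
opening: 0.0825
```

>>> step_arm --series '[0,0,0,0,0,0,0.2,0,0,0,0,0,0,0.25,0,0,0,0,0,0,0.3,0,0,0,0,0,0,0.35,0,0,0,0,0,0,0.4,0,0,0,0,0,0,1,0,0,0,0,0,0,1,0,0,0,0,0,0,1,0,0,0,0,0,0,1]'

```text
clock: 28.03
eef_pos: [0.5654, -0.1839, -0.0153]
tcp_rot: [-3.141, 0.001, 2.927]
force: [-1.0, -0.7, 5.4]
opening: 0.0595
```

>>> step_arm --series '[0,0,-0.05,0,0,0,1,0,0,-0.15,0,0,0,1,0,0,-0.3,0,0,0,1,0,0,-0.5,0,0,0,1,0,0,-0.7,0,0,0,1,0,0,-0.8,0,0,0,1,0,0,-0.8,0,0,0,1]'

```text
clock: 28.62
eef_pos: [0.567, -0.1841, 0.1081]
tcp_rot: [-3.14, 0.006, 2.927]
force: [1.2, 0.4, -4.7]
opening: 0.0597
```

Run:
```python
from h import *
s=ctrl.sense();print(s['opening'],s['force'],s['wrist_torque'],s['eef_pos'])
go(551.5,199.8,100,170.7)
snap('side','house_air',(270,180,510,380),3)
```

```text
0.059685197516215836 [ 1.17870536  0.43765121 -4.68828066] [-0.04909663 -0.08538815 -0.0100066 ] [ 0.5669553  -0.18407285  0.10805494]
shift [0.646 2.478 0.045] turn [-0.001  0.004 -0.033] j6 -1.8 rows 10.0
```

View pics/house_air.png

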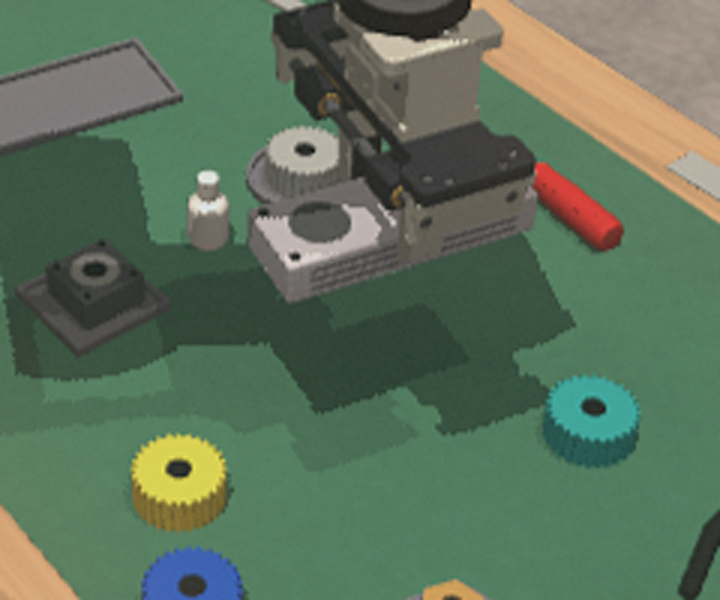

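Housing held level (crop 390,240); block and gear are seated in their trays. Carrying it over the bottle with ~60 mm clearance.

>>> step_arm --series '[0.03,0.12,0,0,0,0,1,0.08,0.3,0,0,0.004,0,1,0.13,0.5,0,0,0.004,0,1,0.18,0.68,0,0,0.004,0,1,0.215,0.8,0,0,0.004,0,1,0.22,0.83,0,0,0.004,0,1,0.22,0.83,0,0,0.004,0,1]'

```text
clock: 29.25
eef_pos: [0.5585, -0.053, 0.1032]
tcp_rot: [-3.141, -0.008, 2.929]
force: [0.8, -0.5, -5.2]
opening: 0.0597
```

>>> step_arm --series '[0.03,0.12,0,0,0,0,1,0.08,0.3,0,0,0,0,1,0.13,0.5,0,0,0,0,1,0.18,0.68,0,0,0,0,1,0.215,0.8,0,0,0,0,1,0.22,0.83,0,0,0,0,1,0.22,0.83,0,0,0,0,1]'

```text
clock: 29.83
eef_pos: [0.5521, 0.0759, 0.1022]
tcp_rot: [-3.14, -0.01, 2.93]
force: [0.4, -0.5, -5.5]
opening: 0.0599
```

Run:
```python
from h import *
s=ctrl.sense();print(s['opening'],s['force'],s['eef_pos'])
go(551.5,199.8,100,170.7)
```

```text
0.059850337272192744 [ 0.3765153  -0.48617232 -5.54768689] [0.55209765 0.07588121 0.10222914]
shift [0.177 0.807 0.016] turn [-0.001 -0.006 -0.031] j6 -1.36 rows 3.0
```

>>> step_arm --series '[0.03,0.12,0,0,0,0,1,0.08,0.3,0,0,-0.006,-0.031,1,0.12,0.5,0,0,-0.006,-0.031,1,0.15,0.68,0,0,-0.006,-0.031,1,0.177,0.807,0,0,-0.006,-0.031,1,0.177,0.807,0,0,-0.006,-0.031,1,0.177,0.807,0,0,-0.006,-0.031,1]'

```text
clock: 30.42
eef_pos: [0.5517, 0.1989, 0.1015]
tcp_rot: [-3.139, -0.002, 2.98]
force: [0.1, -0.8, -5.4]
opening: 0.0597
```

Run:
```python
from h import *
s=ctrl.sense();print(s['opening'],s['force'],s['eef_pos'])
go(551.5,199.8,0,170.7)
```

```text
0.059658450505234197 [ 0.07404036 -0.8351914  -5.36089037] [0.55166689 0.19889531 0.10149943]
shift [0.001 0.007 0.677] turn [-0.001 -0.001  0.   ] j6 -1.19 rows 3.0
```

>>> step_arm --series '[0,0.007,0.12,0,-0.001,0,1,0,0.007,0.3,0,-0.001,0,1,0,0.007,0.48,0,-0.001,0,1,0,0.007,0.6,0,-0.001,0,1,0,0.007,0.677,0,-0.001,0,1,0,0.007,0.677,0,-0.001,0,1,0,0.007,0.677,0,-0.001,0,1]'

```text
clock: 31.0
eef_pos: [0.5521, 0.1985, -0.0001]
tcp_rot: [-3.139, -0.0, 2.978]
force: [-0.1, -0.1, -5.4]
opening: 0.0597
```

Run:
```python
from h import *
s=ctrl.sense();print(s['opening'],s['force'],s['eef_pos'])
go(551.5,199.8,-11,170.7)
p,d=snap('side','house_low',(190,120,370,260),4); face('side',p,d,(551.5,200),100,48)
p,d=snap('top'); face('top',p,d,(551.5,200),100,46)
```

```text
0.05965218291248261 [-0.13222185 -0.06747697 -5.36783632] [ 5.52058371e-01  1.98505624e-01 -1.30842441e-04]
shift [0.005 0.008 0.072] turn [-0.002 -0.    -0.001] j6 -1.19 rows 1.0
side n 571 mean [507.7 198.1] rect [513.2 192.4  85.2  95.3  85. ] zmed 47.0
top n 531 mean [498.4 194.7] rect [497.  195.7  42.   62.1  89.4] zmed 45.7
```

View pics/house_low.png

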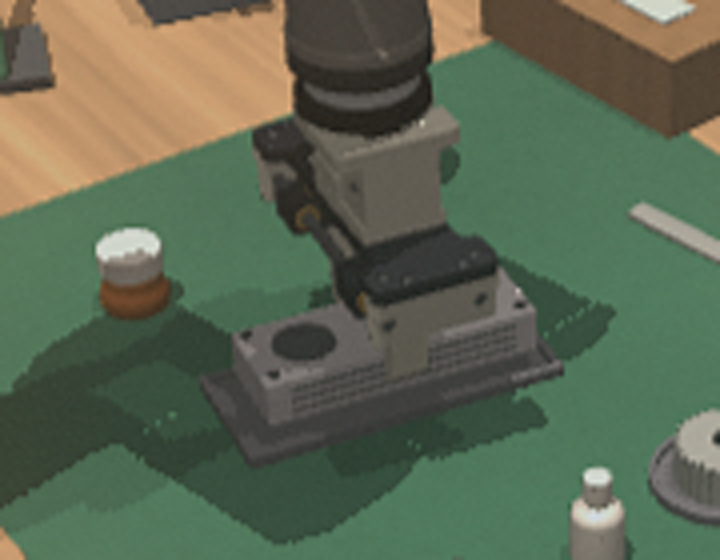

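The housing (crop 385,350) hovers over the long tray, aligned with it. The jar (130,275) and bottle (597,520) are clear. Lowering.

>>> step_arm --series '[0.003,0.008,0.02,-0.002,0,0,1,0.003,0.008,0.04,-0.002,0,0,1,0.003,0.008,0.055,-0.002,0,0,1,0.003,0.008,0.07,-0.002,0,0,1,0.003,0.008,0.07,-0.002,0,0,1]'

```text
clock: 31.52
eef_pos: [0.5524, 0.2006, -0.0096]
tcp_rot: [3.14, 0.002, 2.979]
force: [-0.7, -0.5, -4.8]
opening: 0.0599
```

>>> step_arm --series '[0,0,0.005,0,0,0,1,0,0,0.008,0,0,0,1,0,0,0.008,0,0,0,1]'

```text
clock: 31.77
eef_pos: [0.5523, 0.2006, -0.0109]
tcp_rot: [3.14, 0.002, 2.979]
force: [-0.8, 0.5, -5.4]
opening: 0.0597
```

>>> step_arm --series '[0,0,0.005,0,0,0,1,0,0,0.008,0,0,0,1,0,0,0.008,0,0,0,1]'

```text
clock: 32.02
eef_pos: [0.5523, 0.2006, -0.0122]
tcp_rot: [3.14, 0.002, 2.979]
force: [-0.5, -0.3, -5.1]
opening: 0.0596
```

>>> step_arm --series '[0,0,0.004,0,0,0,1,0,0,0.006,0,0,0,1,0,0,0.006,0,0,0,1]'

```text
clock: 32.27
eef_pos: [0.5524, 0.2006, -0.0123]
tcp_rot: [3.14, 0.002, 2.979]
force: [-3.3, -1.0, 5.5]
opening: 0.0596
```

Contact. Release, then raise well clear.

>>> step_arm --series '[0,0,0,0,0,0,0.3,0,0,0,0,0,0,0.25,0,0,0,0,0,0,0.2,0,0,0,0,0,0,0.15,0,0,0,0,0,0,0.15,0,0,0,0,0,0,0.15]'

```text
clock: 32.77
eef_pos: [0.5525, 0.2006, -0.0124]
tcp_rot: [3.14, 0.002, 2.979]
force: [0.0, -0.3, 0.1]
opening: 0.0779
```

>>> step_arm --series '[0,0,-0.1,0,0,0,0.15,0,0,-0.3,0,0,0,0.15,0,0,-0.55,0,0,0,0.15,0,0,-0.8,0,0,0,0.15,0,0,-0.95,0,0,0,0.15,0,0,-0.95,0,0,0,0.15,0,0,-0.95,0,0,0,0.15]'

```text
clock: 33.35
eef_pos: [0.553, 0.2007, 0.1316]
tcp_rot: [3.139, 0.005, 2.979]
force: [0.3, -0.1, -1.1]
opening: 0.0778
```

Run:
```python
from h import *
s=ctrl.sense();print(s['opening'],s['force'],s['eef_pos'])
p,d=snap('side','final')
for xy,r,z in(((551.5,200),105,34),((655,8),45,31),((456,-11),45,31),((468,-370),35,31)): face('side',p,d,xy,r,z)
look('side','bottle_center',0);look('side','jar_center',0)
```

```text
0.07776426842992801 [ 0.26365838 -0.09958606 -1.12550368] [0.55295597 0.20068308 0.13157177]
side n 1227 mean [551.7 197.1] rect [552.9 196.   70.2 172.2  80.8] zmed 34.9
side n 374 mean [656.3   5.8] rect [655.5   4.7  64.5  57.7  52.5] zmed 30.8
side n 450 mean [457.6 -14. ] rect [457.2 -14.9  53.8  56.2   2.2] zmed 30.6
side n 329 mean [ 465. -369.] rect [ 464.5 -368.8   42.5   33.4   47.4] zmed 30.7
side bottle_center 0.79 [339. 252.] rect [581.7  25.9  86.1  28.9  53.4] circ [582.6  25.3] 43.3 z None
side bottle_center 0.32 [365. 244.] rect [653.6   8.5  67.2  83.9  41.9] circ [660.   14.8] 44.0 z None
side jar_center 0.67 [369. 245.] rect [654.5   7.1  67.5  82.   47.6] circ [660.6  14. ] 43.2 z None
```

View pics/final.png

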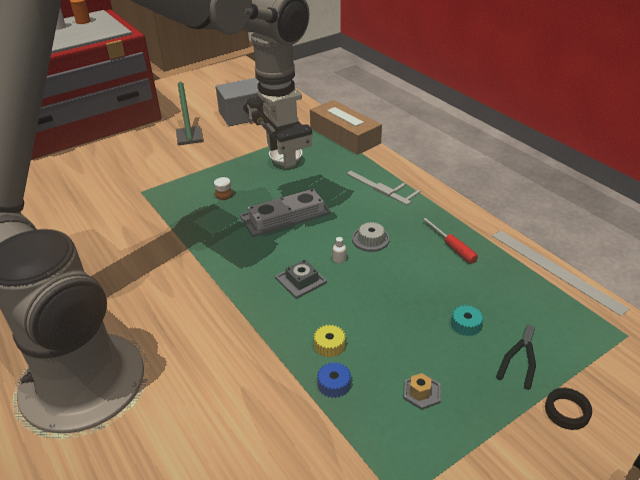

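All four parts lie in their trays: housing (287,208), gear (371,235), block (301,273) and hub (421,385). The bottle (340,250) and jar (222,188) stand where they did at the start, and the gripper is clear.

```bash
python3 -c "
from workcell import ctrl
print(ctrl.hand_in())"
```

```text
the job is handed in; nothing more can be done
None
```

The pile is taken apart from the top down: the hub, gear, bearing block and housing each lie flat in their own tray. I handed the job in at about 33 s; no verdict was reported. Each part was lowered until the wrist force showed contact (at most 11 N) before I released it.

**Placement:** In the last side-camera check every part was within about 4 mm of its tray centre, at the expected height for a part lying flat. The three coloured gears were not touched.

**Bottle and jar:** The bottle's outline was unchanged from the first picture. In the last check the network missed the jar, reporting the gear in its tray instead. I could only confirm by eye that the jar stands at the same pixel (222,188) as before.

**What went wrong on the way:**
- **Reported height:** The arm's reported TCP height read about 25 mm too low. Because of that my first grip closed above the hub, without moving it. I measured the true fingertip height in the side camera and corrected for it; each contact height then agreed.
- **Side camera bias:** The side camera reads about 2 mm high and up to 3 mm off in y compared with the top camera. I allowed for this in the measurements.

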